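Start up the skate sharpener

TASK

Start up the red skate sharpener by pressing its controls with the fingertips: push the white mains rocker fully over to on (press the half with the dot), then the blue dust-extractor rocker fully on in the same way, and only then press the green start button fully in, keep it in for about a second and let it come out again. Leave both rockers on, do not push in the red stop button at any time, and leave the oil bottle, the honing stone and the tin on the machine where they stand.

Things in the scene. Friction and masses are not known exactly. Their poses are not given: they have to be found in the camera images.
- mains_on (a point): Centre of the black dot on top of the ON half of the white mains rocker, 24 mm from the pivot: the place to press; it moves and tilts with the rocker, and the x axis of its frame points, level when off, from here towards the pivot and the OFF half. It sits on a grey housing 84 x 60 x 26 mm (84 along x) fixed on the machine's deck; all four controls stand in one row, 90 mm apart, in any order, each turned a little. 
- mains (a joint): White mains rocker, rad. Its two halves form a shallow V; each half is 34 mm long and 40 mm wide. The pivot line runs along the y axis of its _on point's frame, 33 mm above the deck. Value 0 = off: the ON half (with the dot, on the side facing the robot) slopes up by 0.30 rad away from the pivot, its end 10 mm high of level. Value 0.30 = fully on: the ON half lies level, 7 mm above the housing. It stays where it is left; friction takes about 3.5 N at the dot.
- extract_on (a point): Centre of the white dot on top of the ON half of the blue dust-extractor rocker, 24 mm from the pivot; otherwise just like mains_on, on the same kind of housing in the same row.
- extract (a joint): Blue dust-extractor rocker, rad. Its two halves form a shallow V; each half is 34 mm long and 40 mm wide. The pivot line runs along the y axis of its _on point's frame, 33 mm above the deck. Value 0 = off: the ON half (with the dot, on the side facing the robot) slopes up by 0.30 rad away from the pivot, its end 10 mm high of level. Value 0.30 = fully on: the ON half lies level, 7 mm above the housing. It stays where it is left; friction takes about 3.5 N at the dot.
- start_top (a point): Centre of the flat top of the green start button (34 mm diameter, standing 11 mm out of its grey housing when out; housing as for the rockers). Moves with the button, which is pressed straight down.
- start (a joint): Green start button, m: 0 = out, 0.007 = fully in. Sprung: it begins to move at about 1.7 N, is fully in at about 4.7 N, and comes out again when let go.
- stop_top (a point): Centre of the top of the red mushroom stop button (42 mm diameter, standing 19 mm out of its yellow housing, which is the same size as the others). To be left alone.
- stop (a joint): Red stop button, m: 0 = out, 0.007 = fully in; sprung like the start button.
- machine: Red skate sharpener, 260 (x) x 420 (y) x 130 mm, fixed on the bench; origin under its centre, on the bench. Its flat dark deck, 130 mm above the bench, carries the row of controls (55 mm from the centre, on the robot's side) and loose things on the other side. The grinding wheel is on the far (+x) side.
- oil: Small oil bottle, 36 mm diameter, 75 mm tall, loose on the deck; origin at the centre of its underside.
- stone: Orange-brown honing stone, 26 x 90 x 16 mm, loose on the deck; origin at the centre of its underside.
- tin: Flat brown-yellow tin with a pale lid, 52 mm diameter, 32 mm tall, loose on the deck; origin at the centre of its underside.
Mind the look-alikes: they are no part of the job. Leave any purple look-alike of the tin alone. There is more than one size of the stone; the job needs the larger.

How it is judged (in metres and radians):
On the way, in this order (a step that is already met when the one before it is completed fails the run):
1. the white mains rocker is fully on (value of joint mains above 0.25 rad), for 0.1 s.
2. the blue extractor rocker is fully on, the mains still on (value of joint each of mains, extract above 0.25 rad), for 0.1 s.
3. the green start button is held fully in for at least half a second, both rockers on (all of step 2 and value of joint start above 0.005 m), for 0.5 s.
At the end, for the whole second after the job is handed in: Both rockers are on (beyond 0.25 of 0.30 rad), the start and stop buttons are out (within 1 mm), and the bottle, stone and tin stand at rest, upright, within 15 mm of where they were (all of step 2 and value of joint each of start, stop below 0.001 m and distance of each of oil, stone, tin from where it was at the start of the episode below 0.015 m and angle between each of oil, stone, tin's own z axis and vertical below 0.1 rad and linear speed of each of oil, stone, tin below 0.02 m/s); the robot touches nothing.
It fails at once if the extractor rocker is put on while the mains is off (value of joint extract above 0.15 rad and value of joint mains below 0.15 rad).
It fails at once if the start button is pressed while a rocker is off (value of joint start above 0.003 m and value of joint any of mains, extract below 0.15 rad).
It fails at once if the red stop button is pushed in (value of joint stop above 0.003 m).
It fails at once if the oil bottle, honing stone or tin is moved, lifted or knocked over (distance of any of oil, stone, tin from where it was at the start of the episode above 0.015 m or angle between any of oil, stone, tin's own z axis and vertical above 0.3 rad).
It also fails if it takes over 48 s, if anything falls off the work surface, if the arm or the gripper's body presses on something with over 40 N, if the wrist force passes 120 N, or if a joint passes its speed limit or range.

ROBOT

A 6-joint arm with a two-finger parallel gripper is mounted at the origin on the work surface. World frame = base frame: x ahead of the robot, y to its left, z up, the work surface at z = 0. Lengths are in m, angles in degrees, forces in N, time in s.
With the tool pointing down it reaches from about 0.35 to 0.875 m from the base axis. Payload 4.2 kg.
Tool frame: the origin (TCP) lies between the finger pads; the fingertips stand 14 mm ahead of it and the grasp point (between the pads) lies 5 mm behind it; x points along the fingers, y is the direction in which the jaws open and shut, and the axes are right-handed (so a half turn about x gives the same grasp; the last joint's range is limited). The gripper opens to 87 mm and grips with 3 to 60 N. Pads are 19 mm wide; open, the fingers measure 117 mm over their backs; the gripper's body (75 mm by 190 mm) begins 51 mm behind the grasp point.
Start: joints at [85.921, 22.042, 0.453, 0, -68.411, -14.817], TCP at [0.202, 0.591, 0.237] pointing down, gripper open.
Joint ranges: [-179.83, 179.83], [-69.29, 118.12], [-61.27, 80.66], [-181.25, 117.63], [-171.15, -9.14], [-177.46, 177.46]. Speed limits (degrees/s): [159.86, 159.86, 180, 180, 180, 180].

INTERFACE

Orientations are given as a 3x3 rotation matrix whose columns are the frame's x, y, z axes.
In Python, from station import r, imaging, job gives the robot as it stands. The module is installed in compiled form; this text tells all that it offers.
- The arm moves only by the tool apply_moves, never from a script. Its arguments are lists of equal length, an entry for each row: "xyz": the shift along the tool's x, y, z in m, a list of three; "twist": the turn about the tool's x in degrees; "claw": the opening, from 0 (shut) to 1 (fully open). A call has 1 to 12 rows; each row shifts and turns the pose as measured when the row begins, along the tool's axes as they then stand; what a row does not reach is not made up. A row lasts 1/10 s, in which the tool goes at most 50 mm and 8.59 degrees, less where a joint would pass 70% of its speed; a pose out of reach is approached as far as the arm can. A call is refused whole if a number of a shift passes 0.05 or a number of a turn 8.59, either way. A call with a gripper value outside its range is refused whole. The fingers move at their own pace and stop on an object; the grip force is fixed at half the most. Time passes only in rows, so rows that do not move let the fingers close. It gives the time, the measured TCP pose, the force and the opening at its end, in the units of the state.
- r.sense(): the state, without advancing time (a new reading comes with each control period).
- imaging.capture(name): name is "side" or "top"; returns a dict with "pixels" (384x512x3 uint8, red, green, blue), "mtx" (3x3 intrinsics, pixels), "view" (4x4, takes a point from world to camera coordinates). Camera axes: x right, y down, z forward; pixel columns grow to the right and rows downward; lengths in m; the calibration is good to about 2 mm. A picture is of the moment at which its call begins. There is no depth.
- job.finish_job(): hands the job in, once; it reports no verdict.
Trained networks look in a picture, given as the dict that the camera call returned (one of the last four; its "shot" number tells which), for a name from the list of things; names that differ only in an ending like _2 or _b are one class to them, and where a whole thing is asked for, a point or a joint stands for the part that bears it (a point fixed in the world has none). Each returns a list of dicts, best first, with "p" (0 to 1); they miss things now and then, are a little off and sometimes report something else, mostly with a low value. They report only what shows in the picture. A call takes as long as a camera call. They do not tell look-alikes from the thing itself.
- imaging.regions_of(query, picture): "mask" (384x512 bool, what is visible of it) and "centre" ([column, row] in pixels, amid what is visible of it).
The state is a dict: "time_s": time; "joints": joint angles; "joint_velocities": joint speeds; "effort": joint torques, N m; "tcp_pos": TCP position; "ee_rot": TCP orientation; "wrist_force": force on the tool from outside, world axes, zero at the start; "moment": the same for the moment, N m; "gripper_width": opening from 0.0 (shut) to 1.0 (fully open).
Only numpy, scipy, OpenCV 4.12 (cv2) and the standard library are available. Lean on these libraries where they do the work, as an engineer would, in place of code of your own. Each camera call takes 0.05 s, during which the arm holds its last target.

## Working session

There is one attempt and no reset: what is moved stays moved. The work goes in short steps, Python scripts to look and compute and a tool call to move; the robot and the scene stay as the last step left them, time stands still between calls to the robot, and variables do not carry over. Pictures are saved under pics/ and viewed, and the job is handed in when it is done.

Besides the shell and the picture viewer there is one more tool, called after "Call:" as a command line: name --pt "numbers of a row" for each row, then --argument value for the rest. apply_moves: Moves the arm, as the interface text tells. Its arguments: {"type":"object","properties":{"xyz":{"type":"array","items":{"type":"array","items":{"type":"number"}}},"twist":{"type":"array","items":{"type":"number"}},"claw":{"type":"array","items":{"type":"number"}}},"required":["xyz","twist","claw"]}

```bash
mkdir -p pics; cat > h.py <<'E'
from station import r, imaging, job
import numpy as np, cv2
def save(n,img,s=1.5):
    cv2.imwrite('pics/'+n+'.png',cv2.cvtColor(cv2.resize(img,None,fx=s,fy=s,interpolation=cv2.INTER_CUBIC),cv2.COLOR_RGB2BGR))
def plane(c,uv,z):
    K=c['mtx'];V=c['view'];R=V[:3,:3];t=V[:3,3]
    d=R.T@np.linalg.inv(K)@np.array([uv[0],uv[1],1.]);o=-R.T@t
    return o+d*(z-o[2])/d[2]
def proj(c,p):
    q=c['view'][:3,:3]@np.array(p)+c['view'][:3,3];q=c['mtx']@q;return q[:2]/q[2]
def tri(cs,uvs):
    A=[]
    for c,uv in zip(cs,uvs):
        P=c['mtx']@c['view'][:3];A+= [uv[0]*P[2]-P[0],uv[1]*P[2]-P[1]]
    x=np.linalg.svd(np.array(A))[2][-1];return x[:3]/x[3]
E
python3 - <<'E'
from h import *
np.set_printoptions(precision=4,suppress=True)
s=r.sense();print(s['time_s'],s['tcp_pos'],s['ee_rot'],s['wrist_force'])
T=imaging.capture('top');S=imaging.capture('side')
save('top0',T['pixels']);save('side0',S['pixels'])
for n,c in(('top',T),('side',S)):
    print(n,-c['view'][:3,:3].T@c['view'][:3,3])
    for q in ['mains_on','extract_on','start_top','stop_top','machine','oil','stone','tin']:
        print(q,[(round(float(d['p']),2),np.round(d['centre'],1),int(d['mask'].sum()),np.round(plane(c,d['centre'],.165),3)) for d in imaging.regions_of(q,c)][:4])
E
```

```text
0.0 [0.2022 0.5908 0.2354] [[-0.0006 -0.324  -0.9461]
 [-0.0021 -0.9461  0.324 ]
 [-1.      0.0022 -0.0001]] [ 0.283  -0.0721  0.266 ]
top [ 0.6257 -0.0171  0.9829]
mains_on [(0.76, array([346. , 255.6]), 648, array([ 0.53 , -0.194,  0.165])), (0.34, array([262.2, 245.5]), 581, array([ 0.553, -0.017,  0.165]))]
extract_on [(0.66, array([263. , 247.9]), 575, array([ 0.548, -0.019,  0.165])), (0.53, array([294. , 184.3]), 506, array([ 0.683, -0.087,  0.165]))]
start_top [(0.51, array([219.4, 241.7]), 209, array([0.563, 0.074, 0.165])), (0.32, array([292.6, 183.8]), 489, array([ 0.684, -0.084,  0.165]))]
stop_top [(0.75, array([302.9, 250. ]), 316, array([ 0.543, -0.103,  0.165]))]
machine [(0.98, array([286.1, 209.8]), 17405, array([ 0.628, -0.069,  0.165]))]
oil [(0.54, array([343.4, 196.9]), 278, array([ 0.654, -0.192,  0.165])), (0.19, array([234.4, 192.1]), 452, array([0.668, 0.041, 0.165]))]
stone [(0.59, array([295.1, 183.6]), 504, array([ 0.684, -0.09 ,  0.165])), (0.56, array([337.5, 126.7]), 206, array([ 0.806, -0.184,  0.165])), (0.46, array([349.8, 255.8]), 652, array([ 0.52
[... 313 characters left out ...]
8, 167.4]), 188, array([0.558, 0.065, 0.165]))]
stop_top [(0.8, array([196.1, 236. ]), 357, array([ 0.539, -0.108,  0.165]))]
machine [(0.95, array([240.1, 264.2]), 22383, array([ 0.597, -0.191,  0.165]))]
oil [(0.63, array([272.3, 264.2]), 526, array([ 0.651, -0.21 ,  0.165])), (0.36, array([238.6, 261.3]), 22704, array([ 0.596, -0.185,  0.165]))]
stone [(0.93, array([263.3, 215.2]), 548, array([ 0.673, -0.104,  0.165])), (0.85, array([351.1, 279.5]), 338, array([ 0.768, -0.283,  0.165])), (0.28, array([207.7, 280.5]), 882, array([ 0.534, -0.203,  0.165]))]
tin [(0.76, array([244.3, 167.8]), 552, array([0.677, 0.022, 0.165])), (0.63, array([240.8, 140.9]), 64, array([0.695, 0.099, 0.165]))]
```

View pics/top0.png

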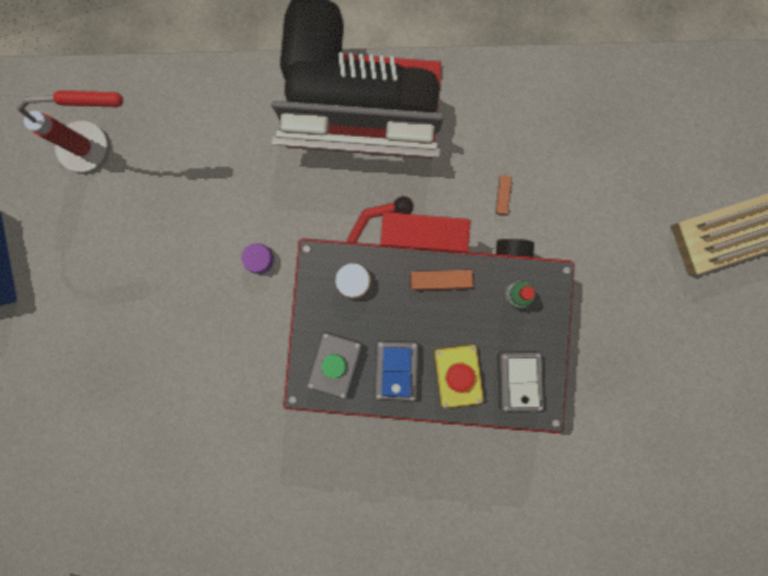

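View pics/side0.png

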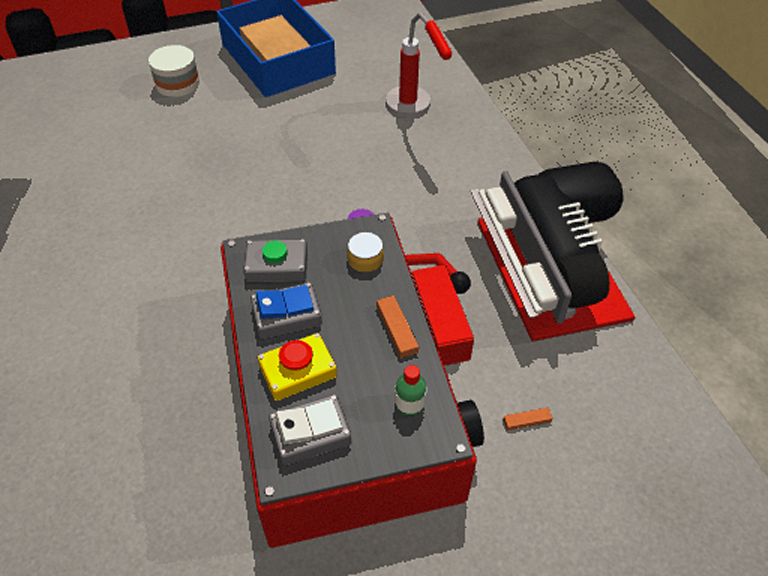

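```bash
python3 - <<'E'
from h import *
np.set_printoptions(precision=4,suppress=True)
T=imaging.capture('top');S=imaging.capture('side')
res={}
for n,c in(('top',T),('side',S)):
    hsv=cv2.cvtColor(c['pixels'],cv2.COLOR_RGB2HSV)
    for q in ['mains_on','extract_on','start_top','stop_top']:
        m=imaging.regions_of(q,c)[0]['mask'].astype(np.uint8)
        m=cv2.morphologyEx(m,cv2.MORPH_CLOSE,np.ones((7,7)))
        h,s,v=[hsv[...,i].astype(int) for i in range(3)]
        if q=='mains_on': d=(cv2.erode(m,np.ones((5,5)))>0)&(v<90)
        elif q=='extract_on': d=(cv2.erode(m,np.ones((5,5)))>0)&(s<110)&(v>120)
        elif q=='start_top': d=(m>0)&(s>120)&(h>45)&(h<80)
        else: d=(m>0)&(s>150)&((h<8)|(h>172))
        k,l,st,ce=cv2.connectedComponentsWithStats(d.astype(np.uint8))
        if k<2: print(q,n,'none');continue
        i=1+np.argmax(st[1:,4]);res[q,n]=ce[i]
        print(n,q,st[i,4],ce[i],k-1, 'm rect',cv2.minAreaRect(np.argwhere(m)[:,::-1].astype(np.float32)))
for q in ['mains_on','extract_on','start_top','stop_top']:
    if (q,'top') in res and (q,'side') in res:
        x=tri([T,S],[res[q,'top'],res[q,'side']])
        z={'mains_on':.170,'extract_on':.170,'start_top':.167,'stop_top':.170}[q]
        print(q,x,plane(T,res[q,'top'],z),plane(S,res[q,'side'],z))
# machine deck yaw from top corner screws (1.5x coords)
sc=[plane(T,np.array(u)/1.5,.13) for u in [(306,249),(566,270),(556,423),(292,400)]]
print(np.array(sc)); 
for a,b in((0,1),(3,2)): d=sc[b]-sc[a];print(np.degrees(np.arctan2(d[0],-d[1])))
g=lambda c,x0,y0,x1,y1:cv2.resize(c['pixels'][y0:y1,x0:x1],None,fx=6,fy=6,interpolation=cv2.INTER_CUBIC)
save('ctop',np.hstack([g(T,240,215,375,285)]),.98)
save('cside',g(S,155,145,245,315)[:, :],.58)
E
```

```text
top mains_on 15 [349.4667 266.1333] 1 m rect ((347.8650817871094, 255.97567749023438), (33.05994415283203, 19.157472610473633), 86.18592071533203)
top extract_on 33 [263.6061 258.4848] 1 m rect ((263.453857421875, 246.92269897460938), (18.476919174194336, 32.459449768066406), 2.8624050617218018)
top start_top 115 [222.913  244.2261] 2 m rect ((221.5, 244.0), (14.0, 15.0), 90.0)
top stop_top 265 [306.5321 251.5132] 1 m rect ((306.0, 251.5), (19.0, 18.0), 90.0)
side mains_on 32 [192.3125 282.25  ] 1 m rect ((205.54708862304688, 281.2117919921875), (22.777694702148438, 41.542179107666016), 77.47119140625)
side extract_on 26 [177.4615 200.8462] 1 m rect ((189.2156524658203, 201.51263427734375), (20.596405029296875, 37.89028549194336), 83.8844985961914)
side start_top 188 [182.5585 168.1223] 1 m rect ((182.5, 168.0), (14.0, 15.0), 90.0)
side stop_top 331 [196.5257 236.2749] 1 m rect ((196.5, 236.5), (19.0, 21.0), 90.0)
mains_on [ 0.5082 -0.2001  0.1689] [ 0.5083 -0.1999  0.17  ] [ 0.5081 -0.2008  0.17  ]
extract_on [ 0.5263 -0.0198  0.1687] [ 0.5265 -0.0198  0.17  ] [ 0.5262 -0.0208  0.17  ]
start_top [0.5571 0.0668 0.1609] [0.5573 0.0663 0.167 ] [0.5566 0.0612 0.167 ]
stop_top [ 0.5397 -0.1108  0.1677] [ 0.54   -0.1105  0.17  ] [ 0.5395 -0.1123  0.17  ]
[[ 0.7297  0.1108  0.13  ]
 [ 0.6919 -0.2759  0.13  ]
 [ 0.4674 -0.2543  0.13  ]
 [ 0.5055  0.1333  0.13  ]]
-5.592391606927228
-5.62484796673236
```

View pics/ctop.png

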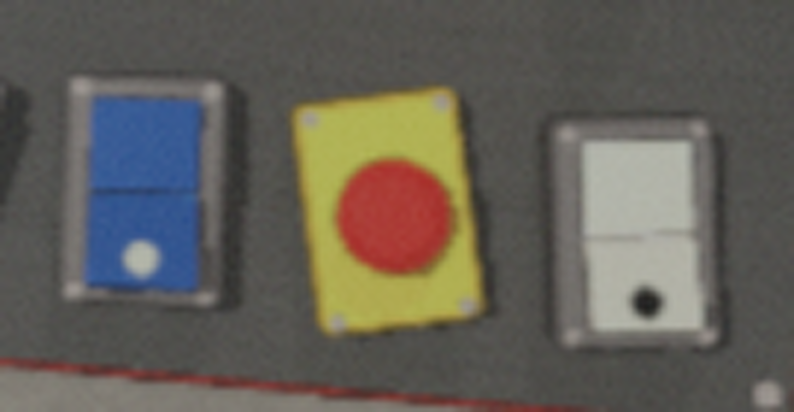

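Call:
apply_moves --pt "-0.01 0 0" --pt "-0.01 0 0" --pt "-0.01 0 0" --twist '[-6.3,-6.3,-6.3]' --claw '[0,0,0]'

```text
time_s: 1.7
tcp_pos: [0.2021, 0.5903, 0.2653]
ee_rot: [[-0.001, 0.012, -1.0], [-0.005, -1.0, -0.012], [-1.0, 0.005, 0.001]]
wrist_force: [-0.1, -0.9, -0.2]
gripper_width: 0.811
```

Call:
apply_moves --pt "0 0.046 -0.018" --pt "0 0.046 -0.018" --pt "0 0.046 -0.018" --pt "0 0.046 -0.018" --pt "0 0.046 -0.018" --pt "0 0.046 -0.018" --pt "0 0.046 -0.018" --pt "0 0.046 -0.018" --pt "0 0.046 -0.018" --pt "0 0.046 -0.018" --twist '[0,0,0,0,0,0,0,0,0,0]' --claw '[0,0,0,0,0,0,0,0,0,0]'

```text
time_s: 2.7
tcp_pos: [0.3904, 0.1306, 0.2679]
ee_rot: [[0.006, 0.027, -1.0], [0.004, -1.0, -0.027], [-1.0, -0.003, -0.006]]
wrist_force: [1.9, 0.8, 0.3]
gripper_width: 0.015
```

Call:
apply_moves --pt "0.002 0.047 -0.016" --pt "0 0.047 -0.016" --pt "0 0.047 -0.016" --pt "0 0.047 -0.016" --pt "0 0.047 -0.016" --pt "0 0.047 -0.016" --pt "0 0.047 -0.016" --pt "0 0 0" --twist '[0,0,0,0,0,0,0,0]' --claw '[0,0,0,0,0,0,0,0]'

```text
time_s: 3.5
tcp_pos: [0.5111, -0.2033, 0.2679]
ee_rot: [[0.015, 0.022, -1.0], [0.005, -1.0, -0.022], [-1.0, -0.004, -0.015]]
wrist_force: [-1.2, 0.9, -0.5]
gripper_width: 0.007
```

Call:
apply_moves --pt "0.025 -0.003 0" --pt "0.025 0 0" --pt "0.014 0 0" --pt "0 0 0" --twist '[0,0,0,0]' --claw '[0,0,0,0]'

```text
time_s: 3.9
tcp_pos: [0.5121, -0.2017, 0.2024]
ee_rot: [[0.016, 0.017, -1.0], [0.005, -1.0, -0.017], [-1.0, -0.004, -0.016]]
wrist_force: [-0.7, 0.4, 0.2]
gripper_width: 0.001
```

```bash
python3 - <<'E'
from h import *
S=imaging.capture('side')
i=S['pixels'][180:330,130:300];save('a1',i,4)
s=r.sense();print(s['tcp_pos'],s['wrist_force'],s['time_s'])
tip=s['tcp_pos']+.014*np.array(s['ee_rot'])[:,0];print(tip,(proj(S,tip)-[130,180])*4)
E
```

```text
[ 0.51278571 -0.20182346  0.20353843] [-0.07796831 -0.3279603   0.08611999] 3.95
[ 0.51304207 -0.20176735  0.18954089] [257.01121988 384.83053331]
```

View pics/a1.png

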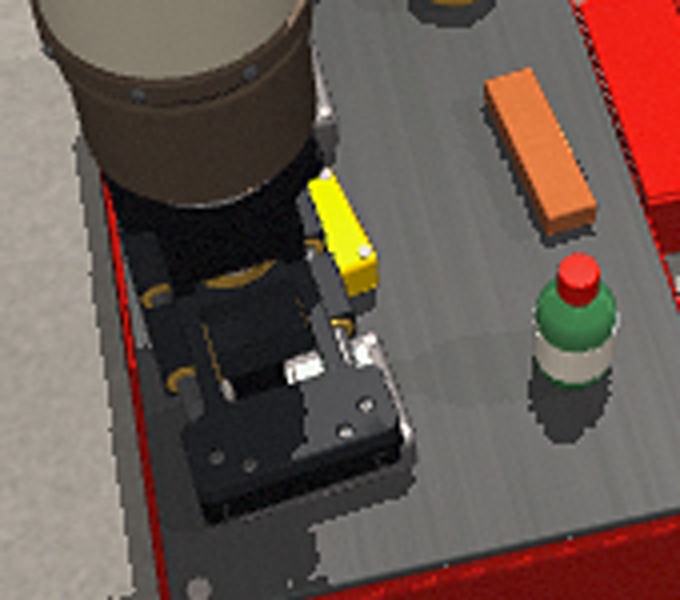

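Call:
apply_moves --pt "0.008 -0.001 0.002" --pt "0.006 0 0" --pt "0.005 0 0" --pt "0.004 0 0" --twist '[0,0,0,0]' --claw '[0,0,0,0]'

```text
time_s: 4.35
tcp_pos: [0.5128, -0.2002, 0.1831]
ee_rot: [[0.025, 0.02, -0.999], [0.002, -1.0, -0.02], [-1.0, -0.002, -0.025]]
wrist_force: [-2.3, -0.5, 4.1]
gripper_width: 0.005
```

Call:
apply_moves --pt "0.004 0 0.001" --pt "0.004 0 0" --pt "0.003 0 0" --twist '[0,0,0]' --claw '[0,0,0]'

```text
time_s: 4.65
tcp_pos: [0.5123, -0.2003, 0.177]
ee_rot: [[0.026, 0.022, -0.999], [0.0, -1.0, -0.022], [-1.0, 0.0, -0.026]]
wrist_force: [-8.7, 7.3, 23.8]
gripper_width: 0.004
```

Call:
apply_moves --pt "0 0 0" --pt "-0.02 0 0" --pt "-0.03 0 0" --pt "0 -0.045 -0.005" --pt "0 -0.045 -0.005" --pt "0 -0.045 -0.005" --pt "0 -0.045 -0.005" --pt "0 0 0" --twist '[0,0,0,0,0,0,0,0]' --claw '[0,0,0,0,0,0,0,0]'

```text
time_s: 5.45
tcp_pos: [0.5295, -0.0149, 0.2285]
ee_rot: [[0.033, 0.016, -0.999], [0.003, -1.0, -0.015], [-0.999, -0.002, -0.033]]
wrist_force: [0.0, -0.3, -0.4]
gripper_width: 0.009
```

```bash
python3 - <<'E'
from h import *
S=imaging.capture('side')
i=S['pixels'][130:310,130:300];save('a2',i,3.3)
s=r.sense();print(s['tcp_pos'],s['ee_rot'],s['wrist_force'],s['time_s'])
E
```

```text
[ 0.52907127 -0.01652368  0.2282996 ] [[ 0.03156816  0.0140507  -0.99940284]
 [ 0.00203771 -0.99990001 -0.01399332]
 [-0.99949952 -0.00159475 -0.03159364]] [-0.2326499  -0.30239466 -0.42295857] 5.5
```

View pics/a2.png

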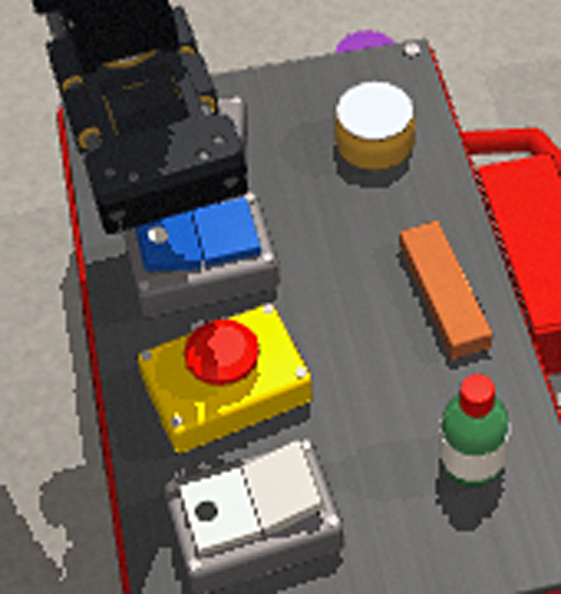

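Call:
apply_moves --pt "0.02 0.003 0.001" --pt "0.012 0 0.001" --pt "0.006 0 0" --pt "0.004 0 0" --pt "0.004 0 0" --twist '[0,0,0,0,0]' --claw '[0,0,0,0,0]'

```text
time_s: 6.0
tcp_pos: [0.5292, -0.0217, 0.1811]
ee_rot: [[0.034, 0.012, -0.999], [0.002, -1.0, -0.012], [-0.999, -0.002, -0.034]]
wrist_force: [-1.2, 0.7, 5.1]
gripper_width: 0.006
```

Call:
apply_moves --pt "0.004 -0.001 0" --pt "0.004 0 0" --pt "0.002 0 0" --pt "0.001 0 0" --twist '[0,0,0,0]' --claw '[0,0,0,0]'

```text
time_s: 6.4
tcp_pos: [0.5291, -0.0215, 0.1776]
ee_rot: [[0.036, 0.013, -0.999], [0.001, -1.0, -0.013], [-0.999, -0.0, -0.036]]
wrist_force: [-1.5, 0.1, 0.7]
gripper_width: 0.007
```

Call:
apply_moves --pt "0.002 0 0" --pt "0.003 0 0" --pt "0.003 0 0" --twist '[0,0,0]' --claw '[0,0,0]'

```text
time_s: 6.7
tcp_pos: [0.5294, -0.0216, 0.1771]
ee_rot: [[0.039, 0.015, -0.999], [-0.0, -1.0, -0.015], [-0.999, 0.001, -0.039]]
wrist_force: [-9.8, 4.1, 19.7]
gripper_width: 0.002
```

Call:
apply_moves --pt "-0.02 0 0" --pt "-0.03 0 0" --pt "0 0.04 0.02" --pt "0 0.04 0.01" --pt "0 0 0" --twist '[0,0,0,0,0]' --claw '[0,0,0,0,0]'

```text
time_s: 7.2
tcp_pos: [0.5008, -0.1032, 0.2286]
ee_rot: [[0.047, 0.018, -0.999], [0.0, -1.0, -0.018], [-0.999, 0.001, -0.047]]
wrist_force: [0.2, -0.4, 0.5]
gripper_width: 0.005
```

```bash
python3 - <<'E'
from h import *
S=imaging.capture('side');T=imaging.capture('top')
i=S['pixels'][130:310,130:300];save('a3',np.hstack([i,T['pixels'][180:360,200:370]]),2.3)
hsv=cv2.cvtColor(S['pixels'],cv2.COLOR_RGB2HSV)
m=cv2.inRange(hsv,(45,120,40),(80,255,255));k,l,st,ce=cv2.connectedComponentsWithStats(m)
for a,c in zip(st[1:],ce[1:]):
  if a[4]>40: print(a,plane(S,c,.167),plane(S,c,.163))
s=r.sense();print(s['tcp_pos'],s['ee_rot'],s['wrist_force'],s['time_s'])
E
```

```text
[176 161  16  15 159] [0.559698   0.06170074 0.167     ] [0.56018981 0.06531832 0.163     ]
[264 250  20  18 173] [ 0.65691826 -0.2012558   0.167     ] [ 0.65792667 -0.19903549  0.163     ]
[ 0.50126334 -0.10112261  0.22812777] [[ 4.63929990e-02  2.02972449e-02 -9.98717033e-01]
 [ 6.88158508e-04 -9.99793957e-01 -2.02871648e-02]
 [-9.98923028e-01  2.53906793e-04 -4.63974078e-02]] [0.25748387 0.40757844 0.95014025] 7.3
```

View pics/a3.png

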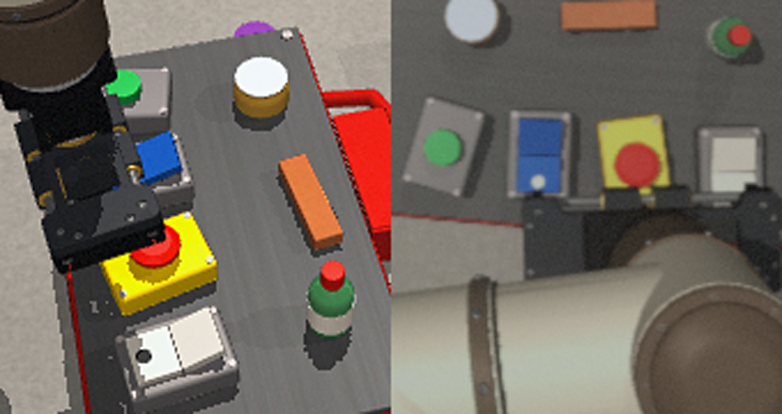

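Call:
apply_moves --pt "0 -0.042 -0.014" --pt "0 -0.042 -0.014" --pt "0 -0.042 -0.014" --pt "0 -0.042 -0.014" --pt "0 0 0" --twist '[0,0,0,0,0]' --claw '[0,0,0,0,0]'

```text
time_s: 7.8
tcp_pos: [0.5574, 0.077, 0.2289]
ee_rot: [[0.048, 0.019, -0.999], [0.001, -1.0, -0.019], [-0.999, -0.0, -0.048]]
wrist_force: [-0.5, -0.2, -0.5]
gripper_width: 0.008
```

```bash
python3 - <<'E'
from h import *
S=imaging.capture('side')
i=S['pixels'][130:310,130:300];save('a4',i,3.3)
s=r.sense();print(s['tcp_pos'],s['ee_rot'],s['wrist_force'],s['time_s'])
E
```

```text
[0.55638372 0.07542321 0.22857685] [[ 4.66342576e-02  1.80767761e-02 -9.98748455e-01]
 [ 8.22600753e-04 -9.99836602e-01 -1.80580615e-02]
 [-9.98911692e-01  2.05530633e-05 -4.66415077e-02]] [0.80376442 0.01522015 0.1425462 ] 7.85
```

View pics/a4.png

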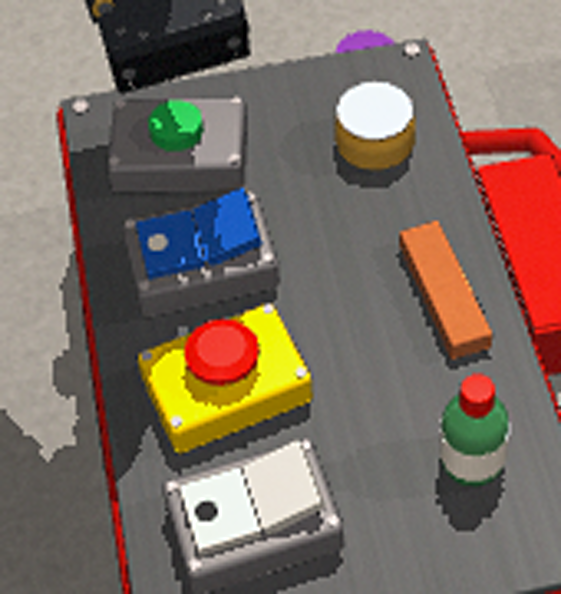

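Call:
apply_moves --pt "0.02 0.008 0" --pt "0.012 0 0" --pt "0.007 0 0" --pt "0.004 0 0" --pt "0.004 0 0" --twist '[0,0,0,0,0]' --claw '[0,0,0,0,0]'

```text
time_s: 8.35
tcp_pos: [0.5588, 0.0684, 0.1797]
ee_rot: [[0.047, 0.02, -0.999], [0.001, -1.0, -0.02], [-0.999, 0.0, -0.047]]
wrist_force: [-1.0, 1.3, 2.9]
gripper_width: 0.004
```

Call:
apply_moves --pt "0.004 0 0" --pt "0.004 0 0" --pt "0.003 0 0" --pt "0.003 0 0" --twist '[0,0,0,0]' --claw '[0,0,0,0]'

```text
time_s: 8.75
tcp_pos: [0.559, 0.0684, 0.1745]
ee_rot: [[0.05, 0.022, -0.999], [0.0, -1.0, -0.022], [-0.999, 0.001, -0.05]]
wrist_force: [-7.0, 1.6, 13.8]
gripper_width: 0.005
```

Call:
apply_moves --pt "0.002 0 0" --pt "0.002 0 0" --pt "0.002 0 0" --pt "0.002 0 0" --pt "0.002 0 0" --pt "0.002 0 0" --pt "0.002 0 0" --pt "0.002 0 0" --pt "0.002 0 0" --pt "0.002 0 0" --twist '[0,0,0,0,0,0,0,0,0,0]' --claw '[0,0,0,0,0,0,0,0,0,0]'

```text
time_s: 9.75
tcp_pos: [0.5588, 0.0684, 0.1747]
ee_rot: [[0.062, 0.025, -0.998], [0.001, -1.0, -0.025], [-0.998, 0.0, -0.062]]
wrist_force: [-4.8, 1.8, 9.9]
gripper_width: 0.004
```

Call:
apply_moves --pt "0.003 0 0" --pt "0.003 0 0" --pt "-0.02 0 0" --pt "-0.03 0 0" --pt "-0.03 0 0" --pt "0 -0.045 0.01" --pt "0 -0.045 0.01" --pt "0 -0.045 0.01" --pt "0 0 0" --pt "0 0 0" --twist '[0,0,0,0,0,0,0,0,0,0]' --claw '[0,0,0,0,0,0,0,0,0,0]'

```text
time_s: 10.75
tcp_pos: [0.5225, 0.2064, 0.2601]
ee_rot: [[0.078, 0.023, -0.997], [0.007, -1.0, -0.022], [-0.997, -0.005, -0.078]]
wrist_force: [0.5, -0.1, 0.3]
gripper_width: 0.003
```

```bash
python3 - <<'E'
from h import *
S=imaging.capture('side');T=imaging.capture('top')
i=S['pixels'][130:310,130:300];save('a5',np.hstack([i,T['pixels'][150:330,190:375]]),2.2)
s=r.sense();print(s['tcp_pos'],s['wrist_force'],s['time_s'])
E
```

```text
[0.52280637 0.20532092 0.25997296] [0.63413999 0.02830177 0.26931258] 10.85
```

View pics/a5.png

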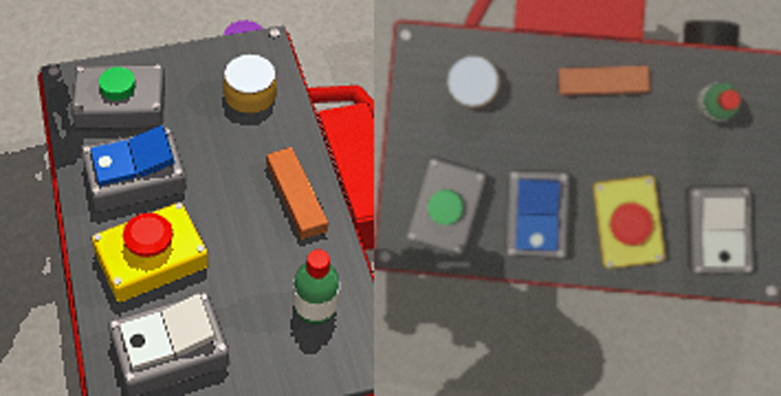

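Both rockers are on: white dot at (105,161), black dot at (137,341), with both OFF halves raised. The start and stop buttons are out, the loose things stand where they were, and the arm is clear. I'll hand it in.

```bash
python3 - <<'E'
from h import *
print(job.finish_job())
E
```

```text
the job is handed in; nothing more can be done
None
```

I switched the white mains rocker on, then the blue extractor rocker, then pressed the green start button and let it out. I handed the job in at about 10.9 s; no verdict was reported.

- **Rockers:** each was pressed until it hit its stop, at about 24 N for the mains and 20 N for the extractor. The fingertip height there was 0.163 m, as expected for fully on.
- **Start button:** it was held for a bit over 1 s at about 10–14 N, with the fingertip at about 0.160 m. That matches fully in, which takes about 4.7 N.
- **Last pictures:** both rockers were on, the start and stop buttons looked out, and the bottle, stone and tin stood upright where they were. I judged this by eye and did not measure those positions. The arm was clear, with wrist force under 1 N.

Three things were off along the way:

- **Wrong move:** after the blue rocker I moved the wrong way once. This took the raised fingertips above the stop button, about 4 cm higher than its top, and nothing was touched.
- **Disagreeing views:** the two cameras differed by about 5 mm on the start button's position. I used the value that fitted the 90 mm spacing of the row.
- **Tool tilt:** the tool leaned about 3° during the start press and up to 4.5° by the end, with no visible effect.

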